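# Set up the still life for the drawing class

## Robot

A 6-joint arm with a two-finger parallel gripper is mounted at the origin on the work surface. World frame = base frame: x ahead of the robot, y to its left, z up, the work surface at z = 0. Lengths are in m, angles in rad, forces in N, time in s.
With the tool pointing down it reaches from about 0.425 to 0.95 m from the base axis. Payload 3.5 kg.
Tool frame: the origin (TCP) lies between the finger pads; the fingertips stand ctrl.tip_reach ahead of it and the grasp point (between the pads) lies 5 mm behind it (ctrl.tip_reach is the distance from the TCP to the fingertips, in m); z points along the fingers, y is the line along which they close (so a half turn about z gives the same grasp; the last joint's range is limited). The gripper opens to 85 mm and grips with 20 to 120 N. Pads are 22 mm wide; open, the fingers measure 114 mm over their backs; the gripper's body (76 mm by 85 mm) begins 54 mm behind the grasp point. The pads swing forward as they close: fully open they stand 13 mm farther back than shut.
Start: joints at [-1.304, 0.286, 1.577, -0, 1.279, -0.15], TCP at [0.273, -0.617, 0.245] pointing down, gripper open.
Joint ranges: [-2.77, 2.77], [-0.9, 2.22], [0.21, 2.48], [-1.53, 4.67], [0.24, 2.81], [-2.84, 2.84]. Speed limits (rad/s): [2.79, 2.79, 3.14, 3.14, 3.14, 3.14].

## Interface

Orientations are given as a unit quaternion [w, x, y, z].
In Python, from rig import ctrl, viewer, job gives the robot as it stands.
- The arm moves only by the shell command python3 -m pendant 'ROWS' [OPENING]. ROWS is JSON, one flat list of numbers, 6 for each row, row after row: the shift along the tool's x, y, z in cm, then the turn, a rotation vector about the tool's x, y, z in degrees. In form: [tx, ty, tz, ax, ay, az, tx, ty, tz, ax, ay, az, ...]. A call has 1 to 12 rows; each row is the pose to reach, as a shift and turn from the pose commanded when the call began, along the tool's axes at that moment; what a row does not reach only later rows make up. A row lasts 1/10 s, in which the tool goes at most 50 mm and 8.59 degrees, less where a joint would pass 70% of its speed; a pose out of reach is approached as far as the arm can. A call with a gripper value outside its range is refused whole. OPENING is the finger opening in cm, from 0 to 8.54, set as the call begins (- or left out, the last holds). The fingers move at their own pace and stop on an object; the grip force is fixed at half the most. Time passes only in rows, so rows that repeat a pose let the fingers close. It gives the time, the measured TCP pose, the force, the opening and the grip force at its end, in the units of the state.
- ctrl.get_state(): the state, without advancing time (a new reading comes with each control period).
- viewer.camera(name): name is "side" or "top" or "wrist"; returns a dict with "frame" (400x640x3 uint8, red, green, blue), "fovy" (degrees; the focal length in pixels is half the picture's height over the tangent of half this angle, whatever the lens; pixels are square), "cx", "cy" (the principal point, pixels), "rvec" (rotation vector, rad) and "tvec" (3), from world to camera coordinates, as OpenCV has them; the wrist camera has in their place "T_tool_cam" (4x4, takes a point from camera to tool coordinates, whose origin is the TCP and whose axes are the flange's). Camera axes: x right, y down, z forward; pixel columns grow to the right and rows downward; lengths in m; the calibration is good to about 2 mm. A picture is of the moment at which its call begins: read the wrist's pose just before it. There is no depth.
- job.sign_off(): hands the job in; it is judged then, once.
Trained networks look in the newest picture that a camera, given by its name, has taken for a name from the list of things; names that differ only in an ending like _2 or _b are one class to them, and where a whole thing is asked for, a point or a joint stands for the part that bears it (a point fixed in the world has none). Each returns a list of dicts, best first, with "p" (0 to 1); they miss things now and then, are a little off and sometimes report something else, mostly with a low value. They report only what shows in the picture. A call takes as long as a camera call. They do not tell look-alikes from the thing itself.
- viewer.boxes_of(camera, target): "centre" ([row, column] in pixels, amid what is visible of it).
- viewer.outline_of(camera, target): "pixels" (400x640 bool, what is visible of it) and "centre" ([row, column] in pixels, amid what is visible of it).
The state is a dict: "time": time; "q": joint angles; "qvel": joint speeds; "tau": joint torques, N m; "tcp_pos": TCP position; "orientation": TCP orientation; "force": force on the tool from outside, world axes, zero at the start; "wrist_torque": the same for the moment, N m; "gripper_width": finger opening in m; "grip_force": force on a finger pad.
Only numpy, scipy, OpenCV 4.12 (cv2) and the standard library are available. Lean on these libraries where they do the work, as an engineer would, in place of code of your own. Each camera call takes 0.05 s, during which the arm holds its last target. There are 200 camera calls.

## Task

Set up the still life for the drawing class, left and right being the robot's own as it faces the table: stand the blue bead jar centred on the left paper spot of the cork mat and the upturned terracotta pot centred on the right one, the amber bottle midway between them in the middle of the mat, the yellow pear on top of the pot in its centre, and the white vase in the centre of the grey banding wheel. Everything ends upright and let go; set the pieces down gently, dropping none of them, and leave the green cup and the clay lump beside the wheel where they are.

Things in the scene. Friction and masses are not known exactly. Their poses are not given: they have to be found in the camera images.
- mat: Cork mat, flat and fixed, 100 (x) x 280 (y) x 6 mm thick, with two white paper spots of 70 mm diameter, flat, centred at y = +90 mm (the left spot, on the robot's left) and y = -90 mm (the right spot), both at x = 0 in its frame. Turned up to 13 degrees either way. Origin: centre of its underside, on the table, z up. Its top is 6 mm above the origin.
- wheel: Grey round sculptor's banding wheel (small turntable, locked, fixed), disc 110 mm in diameter on a narrower foot, flat top 40 mm above the table with a thin steel ring of 60 mm drawn round its centre. Origin: centre of its underside, z up.
- jar: Closed blue jar of beads with a white lid: body 62 mm in diameter up to 66 mm, lid 58 mm in diameter above it, 82 mm high in all, about 0.28 kg. Starts upright on the table. Origin: centre of its underside, z up.
- pot: Terracotta flower pot standing upside down (and staying so), 65 mm high: rim 64 mm in diameter for the lowest 16 mm, then tapering from 59 mm to 52 mm at the flat closed top, which has a small dark hole mark at its centre. About 0.22 kg. Starts on the table. Origin: centre of its underside, z up.
- bottle: Brown amber bottle with a black cap: body 48 mm in diameter up to 90 mm, then a shoulder and a 26 mm cap, 118 mm high in all, about 0.16 kg. Starts upright on the table. Origin: centre of its underside, z up.
- pear: Yellow model pear, rigid, with a flat foot of 30 mm diameter; widest (47 mm) 20 mm above the foot, 45 mm wide at 30 mm, narrowing to the top at 57 mm, and a thin 8 mm stalk that cannot be felt. About 0.07 kg. Starts upright on the table. Origin: centre of its underside, z up.
- vase: White ceramic vase with a blue band, 76 mm high: foot 46 mm in diameter, belly 60 mm at 30 mm height (58 mm at 15 mm, 56 mm at 45 mm), neck 30 mm at 63 mm, closed lip 40 mm at the top. About 0.2 kg. Starts upright on the table. Origin: centre of its underside, z up.
- cup: Bystander, not to be moved: open green cup, 54 mm in diameter, 60 mm high, loose on the table 100 to 110 mm to the right of the wheel's centre. Origin: centre of its underside, z up.
- clay: Bystander, not to be moved: grey lump of clay, 48 mm in diameter, 36 mm high, loose on the table 95 to 105 mm to the left of the wheel's centre. Origin: centre of its underside, z up.
Mind the look-alikes: they are no part of the job. Leave any pink look-alike of the pear alone.

How it is judged:
By the outcome, as a careful person would: the job done as asked, in the order asked, and still so for the second after the job is handed in, with the robot touching nothing.
It also fails if it takes over 138 s, if anything falls off the work surface, if the arm or the gripper's body presses on something with over 40 N, if the wrist force passes 120 N, or if a joint passes its speed limit or range.

## Working session

There is one attempt and no reset: what is moved stays moved. The work goes in short steps, Python scripts to look and compute and a shell command to move; the robot and the scene stay as the last step left them, time stands still between calls to the robot, and variables do not carry over. Pictures are saved under pics/ and viewed, at most 14 in all, crops included, and the job is handed in when it is done.

```bash
ls; mkdir -p pics; cat > h.py <<'E'
import numpy as np, cv2
from rig import ctrl, viewer, job
from scipy.spatial.transform import Rotation as R
def K(c):
    f=200/np.tan(np.radians(c['fovy'])/2); return np.array([[f,0,c['cx']],[0,f,c['cy']],[0,0,1.]])
def tool():
    s=ctrl.get_state(); T=np.eye(4); q=s['orientation']; T[:3,:3]=R.from_quat([q[1],q[2],q[3],q[0]]).as_matrix(); T[:3,3]=s['tcp_pos']; return T
def shot(n,save=None):
    T=tool(); c=viewer.camera(n)
    if n=='wrist': M=np.linalg.inv(T@np.array(c['T_tool_cam']))
    else:
        M=np.eye(4); M[:3,:3]=cv2.Rodrigues(np.array(c['rvec'],float))[0]; M[:3,3]=np.ravel(c['tvec'])
    if save: cv2.imwrite(save,c['frame'][:,:,::-1])
    return dict(K=K(c),M=M,img=c['frame'])
def ray(v,rc):
    d=np.linalg.inv(v['K'])@np.array([rc[1],rc[0],1.]); Rm=v['M'][:3,:3]; return -Rm.T@v['M'][:3,3], Rm.T@d
def onz(v,rc,z):
    o,d=ray(v,rc); return o+d*(z-o[2])/d[2]
def proj(v,p):
    q=v['K']@(v['M'][:3,:3]@np.array(p)+v['M'][:3,3]); return np.array([q[1]/q[2],q[0]/q[2]])
def tri(a,b):
    (o1,d1),(o2,d2)=a,b; A=np.stack([d1,-d2],1); s=np.linalg.lstsq(A,o2-o1,rcond=None)[0]; p,q=o1+d1*s[0],o2+d2*s[1]; return (p+q)/2,np.linalg.norm(p-q)
E
python3 - <<'E'
from h import *
print(ctrl.tip_reach, {k:np.round(v,3) for k,v in ctrl.get_state().items()})
for n in ['top','side','wrist']:
    v=shot(n,f'pics/{n}0.png'); print(n,np.round(-v['M'][:3,:3].T@v['M'][:3,3],3),np.round(v['M'][:3,:3],2).tolist(),v['K'][0,0])
    for t in 'mat wheel jar pot bottle pear vase cup clay'.split():
        print(t,[(np.round(b['centre']).tolist(),round(b['p'],2),np.round(onz(v,b['centre'],0.03),3)[:2].tolist()) for b in viewer.boxes_of(n,t)])
E
```

```text
pics
0.014 {'time': np.float64(0.0), 'q': array([-1.304,  0.287,  1.578, -0.   ,  1.279, -0.15 ]), 'qvel': array([0.   , 0.001, 0.   , 0.001, 0.   , 0.001]), 'tau': array([-0.0000e+00, -4.0599e+01, -2.9262e+01, -0.0000e+00,  6.0000e-03,
       -0.0000e+00]), 'tcp_pos': array([ 0.273, -0.617,  0.244]), 'orientation': array([-0.001,  0.978,  0.207, -0.   ]), 'force': array([ 0.681, -0.015,  0.045]), 'wrist_torque': array([-0.076, -0.04 ,  0.043]), 'grip_force': np.float64(0.0), 'gripper_width': np.float64(0.085)}
top [ 0.408 -0.013  1.174] [[-0.01, -1.0, -0.01], [-1.0, 0.02, -0.07], [0.07, 0.01, -1.0]] 452.3314410122833
mat [([154.0, 372.0], 0.6, [0.604, -0.163])]
wheel [([152.0, 238.0], 0.9, [0.616, 0.18])]
jar [([209.0, 312.0], 0.71, [0.466, -0.008]), ([226.0, 188.0], 0.57, [0.426, 0.308])]
pot [([227.0, 187.0], 0.57, [0.426, 0.311])]
bottle [([225.0, 423.0], 0.72, [0.422, -0.286])]
pear [([197.0, 228.0], 0.74, [0.5, 0.205]), ([261.0, 278.0], 0.61, [0.337, 0.08]), ([224.0, 254.0], 0.59, [0.43, 0.139]), ([261.0, 241.0], 0.5, [0.337, 0.172]), ([135.0, 281.0], 0.26, [0.658, 0.068])]
vas
[... 373 characters left out ...]
([237.0, 243.0], 0.57, [0.603, 0.177])]
jar [([203.0, 331.0], 0.58, [0.468, -0.027])]
pot [([299.0, 304.0], 0.67, [0.418, 0.32])]
bottle [([154.0, 374.0], 0.89, [0.43, -0.363])]
pear [([242.0, 328.0], 0.86, [0.428, 0.135]), ([236.0, 379.0], 0.78, [0.331, 0.08]), ([253.0, 283.0], 0.67, [0.502, 0.205]), ([262.0, 364.0], 0.56, [0.341, 0.181])]
vase [([186.0, 360.0], 0.98, [0.423, -0.14]), ([239.0, 242.0], 0.56, [0.6, 0.187])]
cup [([203.0, 244.0], 0.75, [0.665, 0.043])]
clay [([271.0, 221.0], 0.88, [0.589, 0.297])]
wrist [ 0.335 -0.59   0.375] [[0.4, -0.91, -0.0], [-0.88, -0.39, 0.26], [-0.24, -0.11, -0.96]] 328.591434378166
mat []
wheel []
jar []
pot []
bottle []
pear []
vase []
cup []
clay []
```

View pics/top0.png

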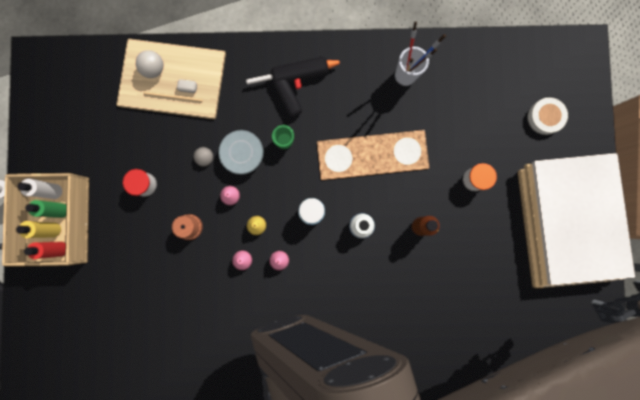

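View pics/side0.png

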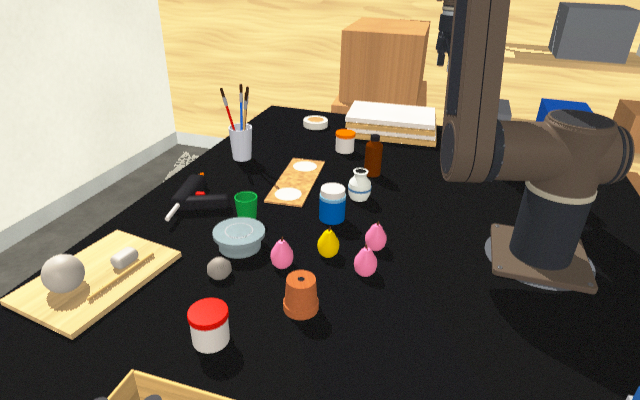

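Top view: the yellow pear is at (225,256), with pink look-alikes at (197,228), (261,278) and (261,241). The blue jar with the white lid is at (211,312); look-alikes are the red-lid jar (183,137) and the orange-lid jar (177,483). The pot is at (227,187), bottle (225,425), vase (225,362), wheel (152,241), cup (136,283), clay (156,203), and spots L (158,338) and R (151,407).

```bash
cat >> h.py <<'E'
from scipy.optimize import least_squares
PROF=dict(jar=[(0,31),(66,31),(66,29),(82,29)],pot=[(0,32),(16,32),(16,29.5),(65,26)],bottle=[(0,24),(90,24),(104,13),(118,13)],
 pear=[(0,15),(20,23.5),(30,22.5),(45,13),(57,5)],vase=[(0,23),(15,29),(30,30),(45,28),(63,15),(76,20)],cup=[(0,27),(60,27)],clay=[(0,20),(15,24),(36,10)],wheel=[(28,55),(40,55)])
def sil(v,name,p):
    m=np.zeros((1600,2560),np.uint8); a=np.linspace(0,2*np.pi,48); P=PROF[name]
    for (z1,r1),(z2,r2) in zip(P[:-1],P[1:]):
        pts=[proj(v,[p[0]+r*np.cos(t)/1e3,p[1]+r*np.sin(t)/1e3,p[2]+z/1e3])[::-1] for z,r in((z1,r1),(z2,r2)) for t in a]
        cv2.fillConvexPoly(m,cv2.convexHull((np.array(pts)*4+1.5).round().astype(np.int32)),1)
    r,c=np.nonzero(m); return np.array([r.mean()/4-.375,c.mean()/4-.375]),m[::4,::4]>0
def cen(m): r,c=np.nonzero(m); return np.array([r.mean(),c.mean()])
def fit(name,views,masks,p0,fixz=False):
    cs=[cen(m) for m in masks]
    if fixz: f=lambda p:np.concatenate([sil(v,name,[*p,p0[2]])[0]-c for v,c in zip(views,cs)]); x0=p0[:2]
    else: f=lambda p:np.concatenate([sil(v,name,p)[0]-c for v,c in zip(views,cs)]); x0=p0
    s=least_squares(f,x0,diff_step=.01,x_scale=.1); p=[*s.x,p0[2]] if fixz else s.x
    iou=[(lambda a:round((a&m).sum()/(a|m).sum(),2))(sil(v,name,p)[1]) for v,m in zip(views,masks)]
    return np.array(p),np.round(s.fun,1),iou
E
python3 - <<'E'
from h import *
g=dict(jar=(.466,-.008),pot=(.426,.31),bottle=(.422,-.29),pear=(.43,.137),vase=(.425,-.138),cup=(.655,.06),clay=(.6,.275),wheel=(.616,.18))
V={n:shot(n) for n in('top','side')}
for t,p in g.items():
    ms=[]
    for n,v in V.items():
        e=sil(v,t,[*p,0])[0]; L=viewer.outline_of(n,t); L=[o for o in L if np.hypot(*(np.array(o['centre'])-e))<25]
        if L: ms.append((v,L[0]['pixels']))
    if len(ms)==2: r=fit(t,[m[0] for m in ms],[m[1] for m in ms],[*p,0.]); print(t,np.round(r[0],4),*r[1:])
    elif ms: print(t,'one view',fit(t,[ms[0][0]],[ms[0][1]],[*p,0.],True))
    else: print(t,'missing')
sp={}
for n,v in V.items():
    im=v['img'].astype(int); w=((im.min(2)>150)&(im.max(2)-im.min(2)<60)).astype(np.uint8)
    for k,e in dict(L=(.595,-.07),R=(.61,-.245)).items():
        c=proj(v,[*e,0]); _,lab,st,ce=cv2.connectedComponentsWithStats(w)
        i=min(range(1,len(ce)),key=lambda i:np.hypot(*(ce[i][::-1]-c)) if st[i,4]>80 else 1e9); sp[n,k]=ce[i][::-1]; print(n,k,c.round(),ce[i][::-1].round(1),st[i])
for k in'LR': print(k,tri(ray(V['top'],sp['top',k]),ray(V['side'],sp['side',k])),onz(V['top'],sp['top',k],.006),onz(V['side'],sp['side',k],.006))
E
```

```text
jar [ 0.461  -0.0045  0.    ] [ 0.5  0.  -0.4 -0.2] [np.float64(0.9), np.float64(0.92)]
pot [0.4266 0.313  0.    ] [ 0.5  0.4  0.3 -0.4] [np.float64(0.89), np.float64(0.94)]
bottle [ 0.4203 -0.2867  0.    ] [ 0.2  0.1  0.2 -0.2] [np.float64(0.89), np.float64(0.85)]
pear [0.4283 0.136  0.    ] [ 0.2  0.5  0.6 -0.3] [np.float64(0.86), np.float64(0.9)]
vase [ 0.4238 -0.132   0.    ] [-0.2  0.1  0.2  0.1] [np.float64(0.94), np.float64(0.85)]
cup [0.6524 0.0601 0.    ] [ 0.4  1.7  2.4 -1.1] [np.float64(0.74), np.float64(0.75)]
clay [0.6081 0.2728 0.    ] [ 0.1  0.6  0.6 -0.2] [np.float64(0.85), np.float64(0.88)]
wheel [0.6131 0.1765 0.    ] [ 1.2 -1.  -2.2 -0.6] [np.float64(0.91), np.float64(0.81)]
top L [160. 335.] [158.  338.2] [325 145  28  27 608]
top R [153. 402.] [150.7 407. ] [394 137  28  28 607]
side L [197. 288.] [193.6 287.7] [275 188  27  13 271]
side R [170. 305.] [165.7 304.5] [293 161  24  10 190]
L (array([ 0.59922337, -0.0776409 ,  0.00637256]), np.float64(8.374331076762999e-05)) [ 0.59924374 -0.07767334  0.006     ] [ 0.59952157 -0.07829575  0.006     ]
R (array([ 0.61487484, -0.25656516,  0.00722992]), np.float64(0.0005698986531334503)) [ 0.61537122 -0.25675133  0.006     ] [ 0.61545541 -0.25914597  0.006     ]h.py:31: RuntimeWarning: Mean of empty slice.
  r,c=np.nonzero(m); return np.array([r.mean()/4-.375,c.mean()/4-.375]),m[::4,::4]>0
  ret = ret.dtype.type(ret / rcount)
```

```bash
cat >> h.py <<'E'
def go(x,y,z,ydir=0.):
    "rows needed to put the TCP at x,y,z, tool down with tool y at angle ydir (deg)"
    a=np.radians(ydir); Y=np.array([np.cos(a),np.sin(a),0]); Z=np.array([0,0,-1.]); G=np.stack([np.cross(Y,Z),Y,Z],1)
    T=tool(); t=T[:3,:3].T@(np.array([x,y,z])-T[:3,3])*100; r=R.from_matrix(T[:3,:3].T@G).as_rotvec(degrees=True)
    print('tcp',T[:3,3].round(4),'-> shift cm',t.round(2),'turn',r.round(1))
E
python3 - <<'E'
from h import *
go(.461,-.0045,.24)
c=viewer.camera('wrist'); print(np.round(c['T_tool_cam'],3).tolist(), c['fovy'])
E
```

```text
tcp [ 0.2733 -0.6172  0.2453] -> shift cm [ 41.97 -48.42   0.53] turn [  0.    0.  -66.1]
[[-0.001, -0.964, -0.265, 0.068], [1.0, -0.001, -0.001, 0.001], [0.001, -0.265, 0.964, -0.129], [0.0, 0.0, 0.0, 1.0]] 62.65428705030522
```

```bash
python3 -m pendant '[3.5,-4,0,0,0,-5.5, 7,-8,0,0,0,-11, 10.5,-12.1,0,0,0,-16.5, 14,-16.1,0,0,0,-22, 17.5,-20.2,0,0,0,-27.5, 21,-24.2,0.3,0,0,-33, 24.5,-28.3,0.5,0,0,-38.5, 28,-32.3,0.5,0,0,-44, 31.5,-36.3,0.5,0,0,-49.5, 35,-40.4,0.5,0,0,-55, 38.5,-44.4,0.5,0,0,-60.5, 42,-48.4,0.5,0,0,-66.1]' && python3 - <<'E'
from h import *
go(.461,-.0045,.24)
E
```

```text
time: 3.65
tcp_pos: [0.4495, -0.0417, 0.2409]
orientation: [0.001, 0.706, 0.708, 0.0]
force: [0.4, -0.2, 0.0]
gripper_width: 0.0855
grip_force: 0.0
tcp [ 0.4495 -0.0417  0.2409] -> shift cm [3.71 1.16 0.09] turn [0.1 0.  0.2]
```

```bash
python3 -m pendant '[2,0.6,0,0,0,0, 3.7,1.1,0,0,0,0, 3.7,1.1,0,0,0,0, 3.7,1.1,0,0,0,0, 3.7,1.1,0,0,0,0]' >/dev/null && python3 - <<'E'
from h import *
v=shot('wrist','pics/w1.png'); print(ctrl.get_state()['qvel'].round(3))
for t in 'jar','pear','vase': 
    for o in viewer.outline_of('wrist',t):
        p0={'jar':(.461,-.0045,0),'pear':(.428,.136,0),'vase':(.424,-.132,0)}[t]; print(t,o['p'],np.round(o['centre']),sil(v,t,p0)[0].round()); 
        if abs(np.array(o['centre'])-sil(v,t,p0)[0]).max()<30: print(fit(t,[v],[o['pixels']],p0,True))
E
```

```text
[-0.006  0.    -0.     0.002 -0.002  0.   ]
jar 0.82 [181. 326.] [181. 325.]
(array([ 0.46158248, -0.00539813,  0.        ]), array([-0., -0.]), [np.float64(0.97)])
jar 0.52 [240. 430.] [181. 325.]
pear 0.71 [ 30. 291.] [ 29. 290.]
(array([0.42958779, 0.13604222, 0.        ]), array([-0.,  0.]), [np.float64(0.97)])
pear 0.71 [ 91. 205.] [ 29. 290.]
pear 0.56 [  3. 199.] [ 29. 290.]
pear 0.33 [109. 526.] [ 29. 290.]
vase 0.91 [292. 290.] [290. 292.]
(array([ 0.42444547, -0.13149353,  0.        ]), array([ 0., -0.]), [np.float64(0.97)])
```

View pics/w1.png

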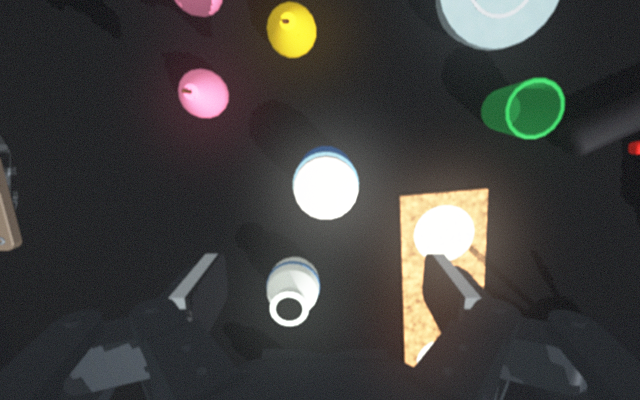

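Wrist view: the jar with white lid and blue body is at (185,326), the yellow pear at (30,291), the vase at (290,292), left spot (233,444), cup (108,530). These agree with top and side to about 1 mm. I'll check the heights from two views and the left spot, then grasp the jar.

```bash
python3 - <<'E'
from h import *
w=shot('wrist'); G={'jar':(.461,-.0045),'pear':(.428,.136),'vase':(.424,-.132)}
W={t:viewer.outline_of('wrist',t) for t in G}; s=shot('side'); S={t:viewer.outline_of('side',t) for t in G}
pick=lambda L,e:min(L,key=lambda o:np.hypot(*(np.array(o['centre'])-e)))['pixels']
for t,p in G.items():
    ms=[pick(W[t],sil(w,t,[*p,0])[0]),pick(S[t],sil(s,t,[*p,0])[0])]; r=fit(t,[w,s],ms,[*p,.03]); print(t,r[0].round(4),*r[1:])
im=w['img'].astype(int); m=((im.min(2)>170)).astype(np.uint8); _,l,st,ce=cv2.connectedComponentsWithStats(m)
for a,b in zip(st,ce):
    if 1000<a[4]<1e5: print(a,b[::-1],onz(w,b[::-1],.006))
go(.4615,-.005,.04)
E
```

```text
jar [ 0.4615 -0.0051  0.0006] [-0.  -0.2 -0.2 -0.4] [np.float64(0.98), np.float64(0.95)]
pear [ 0.4293  0.1358 -0.    ] [ 0.1 -0.2  0.3 -0.5] [np.float64(0.96), np.float64(0.93)]
vase [ 4.244e-01 -1.319e-01 -4.000e-04] [ 0.2 -0.   0.1 -0.1] [np.float64(0.96), np.float64(0.93)]
[ 441    0  117   49 4116] [ 19.39601555 496.28377065] [0.6324147  0.14859863 0.006     ]
[ 293  153   66   67 3498] [185.93910806 325.43825043] [ 0.46201991 -0.02034196  0.006     ]
[ 402  193   84   79 3778] [229.98967708 443.14663843] [ 0.60012271 -0.07364888  0.006     ]
[ 268  265   51   62 2013] [290.86835569 292.53303527] [ 0.42098097 -0.15307541  0.006     ]
tcp [ 0.4603 -0.0067  0.2403] -> shift cm [ 0.17  0.12 20.03] turn [-0.  0. -0.]
```

```bash
python3 -m pendant '[0.1,0.1,2,0,0,0, 0.2,0.1,6,0,0,0, 0.2,0.1,10,0,0,0, 0.2,0.1,14,0,0,0, 0.2,0.1,17,0,0,0, 0.2,0.1,19,0,0,0, 0.2,0.1,20,0,0,0, 0.2,0.1,20,0,0,0]' 8.54; python3 -m pendant '[0,0,0,0,0,0, 0,0,0,0,0,0,0,0,0,0,0,0, 0,0,0,0,0,0,0,0,0,0,0,0, 0,0,0,0,0,0,0,0,0,0,0,0, 0,0,0,0,0,0]' 0;  python3 -m pendant '[0,0,-1,0,0,0, 0,0,-3,0,0,0, 0,0,-6,0,0,0,0,0,-8,0,0,0,0,0,-9,0,0,0,0,0,-9,0,0,0]' && python3 - <<'E'
from h import *
go(.6,-.0777,.13)
E
```

```text
time: 5.55
tcp_pos: [0.4604, -0.0044, 0.0392]
orientation: [-0.001, 0.707, 0.707, -0.001]
force: [-0.0, -0.6, 0.6]
gripper_width: 0.0852
grip_force: 0.0
time: 6.35
tcp_pos: [0.4628, -0.005, 0.0422]
orientation: [0.001, 0.707, 0.707, 0.001]
force: [-0.8, -0.3, 6.3]
gripper_width: 0.0604
grip_force: 66.0
time: 6.95
tcp_pos: [0.4619, -0.0048, 0.1317]
orientation: [0.001, 0.707, 0.707, 0.001]
force: [-0.4, 1.0, -3.4]
gripper_width: 0.0609
grip_force: 65.7
tcp [ 0.4619 -0.0048  0.1317] -> shift cm [-7.29 13.81  0.21] turn [ 0.2  0.  -0. ]
```

```bash
python3 -m pendant '[-0.7,1.4,0,0,0,0, -2,3.8,0,0,0,0, -3.6,6.9,0,0,0,0, -5.2,10,0,0,0,0, -6.6,12.5,0,0,0,0, -7.3,13.8,0,0,0,0, -7.3,13.8,0,0,0,0, -7.3,13.8,0,0,0,0, -7.3,13.8,0,0,0,0]' && python3 - <<'E'
from h import *
T=tool(); w=shot('wrist','pics/w2.png'); L=viewer.outline_of('wrist','jar'); print([(o['p'],o['centre']) for o in L])
p0=[T[0,3],T[1,3],T[2,3]-.0415]; print(fit('jar',[w],[L[0]['pixels']],p0,True))
go(.5993,-.0777,.0475)
E
```

```text
time: 7.85
tcp_pos: [0.5977, -0.0769, 0.1289]
orientation: [-0.001, 0.707, 0.707, -0.001]
force: [0.6, 0.3, -3.0]
gripper_width: 0.0608
grip_force: 66.0
[(0.75, [281.8, 326.5])]
(array([ 0.59840857, -0.06671453,  0.08742362]), array([-0.,  0.]), [np.float64(0.72)])
tcp [ 0.5982 -0.077   0.1298] -> shift cm [-0.07  0.12  8.23] turn [-0.1 -0.   0. ]
```

View pics/w2.png

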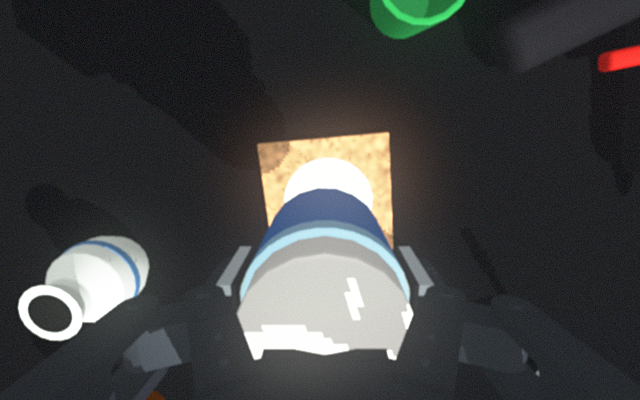

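```bash
python3 -m pendant '[0,0.1,1,0,0,0, -0.1,0.1,3,0,0,0, -0.1,0.1,5,0,0,0, -0.1,0.1,7,0,0,0, -0.1,0.1,7.7,0,0,0, -0.1,0.1,7.9,0,0,0,-0.1,0.1,8,0,0,0,-0.1,0.1,8,0,0,0]'; python3 -m pendant '[0,0,0.1,0,0,0,0,0,0.1,0,0,0,0,0,0.1,0,0,0]'
```

```text
time: 8.75
tcp_pos: [0.6011, -0.0789, 0.0514]
orientation: [0.001, 0.707, 0.707, 0.0]
force: [0.1, -0.5, -2.5]
gripper_width: 0.0608
grip_force: 66.0
time: 9.05
tcp_pos: [0.6005, -0.0788, 0.0498]
orientation: [0.0, 0.707, 0.707, 0.0]
force: [-0.3, -0.2, -2.6]
gripper_width: 0.0606
grip_force: 66.0
```

```bash
python3 -m pendant '[0,0,0.1,0,0,0,0,0,0.1,0,0,0,0,0,0.1,0,0,0]'
```

```text
time: 9.35
tcp_pos: [0.6002, -0.0787, 0.0483]
orientation: [-0.0, 0.707, 0.707, -0.0]
force: [0.1, 0.2, -2.4]
gripper_width: 0.0609
grip_force: 66.0
```

```bash
for i in 1 2; do python3 -m pendant '[0,0,0.05,0,0,0,0,0,0.1,0,0,0,0,0,0.1,0,0,0]' | egrep 'pos|force:'; done
```

```text
tcp_pos: [0.6003, -0.0787, 0.0483]
force: [-4.3, 0.8, 6.1]
grip_force: 66.4
tcp_pos: [0.6003, -0.0787, 0.0482]
force: [-6.9, 1.1, 9.8]
grip_force: 67.1
```

```bash
python3 -m pendant '[0,0,-0.1,0,0,0,0,0,-0.1,0,0,0,0,0,-0.1,0,0,0,0,0,-0.1,0,0,0,0,0,-0.1,0,0,0]' 8.54 | egrep 'pos|force|width'; python3 -m pendant '[0,0,-1,0,0,0,0,0,-3,0,0,0,0,0,-6,0,0,0,0,0,-10,0,0,0,0,0,-14,0,0,0,0,0,-18,0,0,0,0,0,-19,0,0,0,0,0,-19,0,0,0,0,0,-19,0,0,0]' | egrep 'time|pos'; python3 - <<'E'
from h import *
w=shot('wrist','pics/w3.png'); t=shot('top')
for n,v in(('top',t),('wrist',w)):
  L=viewer.outline_of(n,'jar'); e=sil(v,'jar',(.6,-.078,.006))[0]
  for o in L:
    if np.hypot(*(o['centre']-e))<25: r=fit('jar',[v],[o['pixels']],[.6,-.078,.006],True); print(n,r[0].round(4),r[2])
go(.4266,.313,.24)
E
```

```text
tcp_pos: [0.6003, -0.0787, 0.0471]
force: [0.0, -0.5, -0.2]
gripper_width: 0.0853
grip_force: 0.0
time: 11.35
tcp_pos: [0.5995, -0.0785, 0.236]
wrist [ 0.6012 -0.0792  0.006 ] [np.float64(0.97)]
tcp [ 0.5993 -0.0784  0.2348] -> shift cm [ 39.14 -17.28  -0.4 ] turn [-0.2 -0.1 -0. ]
```

```bash
python3 -m pendant '[1.5,-0.7,0,0,0,0,5,-2.2,0,0,0,0,9.5,-4.2,0,0,0,0,14,-6.2,0,0,0,0,18.5,-8.2,0,0,0,0,23,-10.2,0,0,0,0,27.5,-12.2,0,0,0,0,32,-14.1,0,0,0,0,36,-15.9,0,0,0,0,38.5,-17,0,0,0,0,39.1,-17.3,0,0,0,0,39.1,-17.3,0,0,0,0]' | egrep 'time|pos';python3 -m pendant '[0,0,0,0,0,0,0,0,0,0,0,0]' | egrep 'time|pos'; python3 - <<'E'
from h import *
w=shot('wrist','pics/w4.png')
for n,p in dict(pot=(.4266,.313,0),wheel=(.613,.1765,0),clay=(.608,.273,0)).items():
  for o in viewer.outline_of('wrist',n):
    r=fit(n,[w],[o['pixels']],p,True); print(n,o['p'],np.round(o['centre']),r[0].round(4),r[2])
go(.4266,.313,.035)
E
```

```text
time: 12.75
tcp_pos: [0.4262, 0.3131, 0.2369]
time: 12.95
tcp_pos: [0.4279, 0.3113, 0.2372]
pot 0.78 [178. 324.] [0.428  0.3116 0.    ] [np.float64(0.98)]
wheel 0.76 [278. 506.] [0.6296 0.1956 0.    ] [np.float64(0.4)]
clay 0.88 [210. 490.] [0.6117 0.2722 0.    ] [np.float64(0.93)]
tcp [0.4279 0.3116 0.2373] -> shift cm [ 0.14 -0.13 20.23] turn [-0.   0.  -0.1]
```

```bash
python3 -m pendant '[0,0,2,0,0,0, 0,0,6,0,0,0, 0,0,10,0,0,0, 0,0,14,0,0,0, 0,0,17,0,0,0, 0,0,19,0,0,0, 0,0,20,0,0,0, 0,0,20.2,0,0,0,0,0,20.2,0,0,0]' 8.54| egrep 'pos|force'; python3 -m pendant '[0,0,0,0,0,0, 0,0,0,0,0,0,0,0,0,0,0,0, 0,0,0,0,0,0,0,0,0,0,0,0, 0,0,0,0,0,0,0,0,0,0,0,0, 0,0,0,0,0,0]' 0| egrep 'pos|force|width';  python3 -m pendant '[0,0,-1,0,0,0, 0,0,-3,0,0,0, 0,0,-6,0,0,0,0,0,-10,0,0,0,0,0,-14,0,0,0,0,0,-16,0,0,0,0,0,-16,0,0,0]' | egrep 'time|pos|force|width'; python3 - <<'E'
from h import *
go(.615,-.257,.19)
E
```

```text
tcp_pos: [0.4281, 0.3125, 0.036]
force: [0.2, -0.6, 0.2]
grip_force: 0.0
tcp_pos: [0.4284, 0.313, 0.0375]
force: [-1.8, -0.9, 6.6]
gripper_width: 0.0539
grip_force: 63.5
time: 15.55
tcp_pos: [0.4293, 0.3133, 0.2]
force: [0.3, -0.6, -2.8]
gripper_width: 0.0541
grip_force: 64.1
tcp [0.4293 0.3133 0.2   ] -> shift cm [-57.03  18.58   0.93] turn [ 0.5 -0.2 -0. ]
```

```bash
python3 -m pendant '[-1.5,0.5,0,0,0,0,-4.5,1.5,0,0,0,0,-8.5,2.8,0,0,0,0,-12.5,4.1,0,0,0,0,-16.5,5.4,0,0,0,0,-20.5,6.7,0,0,0,0,-24.5,8,0,0,0,0,-28.5,9.3,0,0,0,0,-32.5,10.6,0,0,0,0,-36.5,11.9,0,0,0,0,-40.5,13.2,0,0,0,0,-44.5,14.5,0,0,0,0]' | egrep 'pos'; python3 -m pendant '[-4,1.3,0,0,0,0,-7.5,2.5,0,0,0,0,-10.5,3.4,0,0,0,0,-12,3.9,0,0,0,0,-12.5,4.1,0,0,0,0,-12.5,4.1,0,0,0,0,-12.5,4.1,0,0,0,0]' | egrep 'time|pos|force|width'; python3 - <<'E'
from h import *
w=shot('wrist','pics/w5.png')
im=w['img'].astype(int); m=((im.min(2)>150)).astype(np.uint8); _,l,st,ce=cv2.connectedComponentsWithStats(m)
for a,b in zip(st,ce):
    if 600<a[4]<1e5: print(a,b[::-1],onz(w,b[::-1],.006))
go(.615,-.257,.043)
E
```

```text
tcp_pos: [0.5712, -0.1339, 0.1927]
time: 17.45
tcp_pos: [0.6128, -0.2561, 0.1947]
force: [-1.1, -0.8, -2.7]
gripper_width: 0.0542
grip_force: 64.0
[  18    0  109   80 5069] [37.95265338 83.03393174] [ 0.40021438 -0.12511705  0.006     ]
[  258     0   122   219 15992] [106.31284392 321.85248874] [ 0.61093817 -0.18310522  0.006     ]
[ 565  168   75   94 2071] [222.48623853 594.7054563 ] [ 0.88876032 -0.29681479  0.006     ]
[ 609  262   31  126 2083] [336.00528084 629.07057129] [ 0.95658664 -0.43162086  0.006     ]
tcp [ 0.6129 -0.256   0.195 ] -> shift cm [-0.11  0.22 15.2 ] turn [-0.  -0.1  0.1]
```

View pics/w5.png

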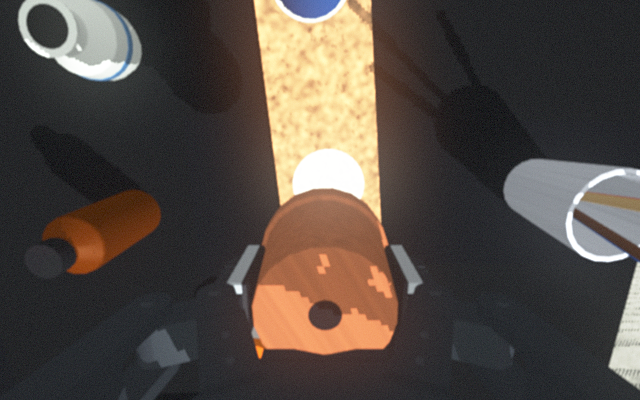

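The pot hangs level, its hole mark at (315,325). The right spot peeks out below it, columns 292–365, top row 149. I'll check this against the estimate.

```bash
python3 - <<'E'
from h import *
w=shot('wrist'); a=np.linspace(0,2*np.pi,400)
im=w['img'].astype(int); m=((im.min(2)>185)); m[:140]=0; m[200:]=0; m[:,:285]=0; m[:,370:]=0; r,c=np.nonzero(m); print(c.min(),c.max(),r.min(), [(k,c[r==k].min(),c[r==k].max()) for k in (155,165,175)])
for p in((.615,-.257),(.617,-.257),(.615,-.259)):
    P=np.array([proj(w,[p[0]+.035*np.cos(t),p[1]+.035*np.sin(t),.006]) for t in a]); print(p,P[:,1].min().round(1),P[:,1].max().round(1),P[:,0].min().round(1))
E
```

```text
289 369 144 [(155, np.int64(305), np.int64(369)), (165, np.int64(297), np.int64(358)), (175, np.int64(293), np.int64(363))]
(0.615, -0.257) 290.5 361.3 148.5
(0.617, -0.257) 292.6 363.4 148.5
(0.615, -0.259) 290.6 361.3 150.6
```

```bash
python3 -m pendant '[0,0.1,2,0,0,0, -0.1,0.2,5,0,0,0, -0.1,0.3,8,0,0,0, -0.1,0.3,11,0,0,0, -0.1,0.3,13,0,0,0, -0.1,0.3,14.2,0,0,0,-0.1,0.3,14.7,0,0,0,-0.1,0.3,14.8,0,0,0,-0.1,0.3,14.8,0,0,0]'| egrep 'pos|force:'; for i in 1 2 3 4 ; do python3 -m pendant '[0,0,0.05,0,0,0,0,0,0.1,0,0,0,0,0,0.1,0,0,0]' | egrep 'pos|force:'; done
```

```text
tcp_pos: [0.6171, -0.259, 0.0488]
force: [0.0, 0.4, -1.9]
grip_force: 64.0
tcp_pos: [0.6165, -0.2589, 0.047]
force: [0.4, 0.1, -2.9]
grip_force: 64.0
tcp_pos: [0.6161, -0.2587, 0.0452]
force: [0.4, -0.3, -2.0]
grip_force: 64.0
tcp_pos: [0.6161, -0.2587, 0.0442]
force: [0.5, 0.1, -2.8]
grip_force: 64.0
tcp_pos: [0.6163, -0.2588, 0.0437]
force: [-1.0, 0.6, -1.0]
grip_force: 64.2
```

```bash
python3 -m pendant '[0,0,0.05,0,0,0,0,0,0.1,0,0,0,0,0,0.1,0,0,0]' | egrep 'pos|force:'; python3 -m pendant '[0,0,-0.1,0,0,0,0,0,-0.1,0,0,0,0,0,-0.1,0,0,0,0,0,-0.1,0,0,0,0,0,-0.1,0,0,0,0,0,-0.1,0,0,0]' 8.54 | egrep 'pos|force|width'; python3 -m pendant '[0,0,-1,0,0,0,0,0,-3,0,0,0,0,0,-6,0,0,0,0,0,-10,0,0,0,0,0,-14,0,0,0,0,0,-18,0,0,0,0,0,-20,0,0,0,0,0,-20,0,0,0,0,0,-20,0,0,0]' | egrep 'time|pos'; python3 - <<'E'
from h import *
w=shot('wrist'); t=shot('top','pics/top1.png')
for n,v in(('top',t),('wrist',w)):
 for k,p in dict(pot=(.616,-.258,.006),jar=(.6,-.078,.006)).items():
  e=sil(v,k,p)[0]
  for o in viewer.outline_of(n,k):
    if np.hypot(*(o['centre']-e))<25: r=fit(k,[v],[o['pixels']],p,True); print(n,k,r[0].round(4),r[2])
go(.4203,-.2867,.26)
E
```

```text
tcp_pos: [0.6163, -0.2588, 0.0436]
force: [-3.6, 1.0, 4.7]
grip_force: 65.0
tcp_pos: [0.6162, -0.2587, 0.0432]
force: [-0.1, 0.2, -0.6]
gripper_width: 0.0851
grip_force: 0.0
time: 21.45
tcp_pos: [0.616, -0.2586, 0.2434]
top pot [ 0.6168 -0.2374  0.006 ] [np.float64(0.18)]
wrist pot [ 0.6172 -0.2599  0.006 ] [np.float64(0.97)]
wrist jar [ 0.6015 -0.0787  0.006 ] [np.float64(0.98)]
tcp [ 0.6156 -0.2584  0.2413] -> shift cm [ -2.84 -19.53  -1.82] turn [-0.2 -0.1 -0. ]
```

```bash
python3 -m pendant '[-0.3,-1.5,0,0,0,0,-0.8,-5,0,0,0,0,-1.4,-9.5,0,0,0,0,-2,-14,0,0,0,0,-2.6,-17.5,0,0,0,0,-2.8,-19.2,0,0,0,0,-2.8,-19.5,0,0,0,0,-2.8,-19.5,0,0,0,0,-2.8,-19.5,0,0,0,0]' | egrep 'time|pos'; python3 - <<'E'
from h import *
w=shot('wrist'); s=shot('side')
d={}
for n,v in(('side',s),('wrist',w)):
  p=(.42,-.287,0); e=sil(v,'bottle',p)[0]; L=[o for o in viewer.outline_of(n,'bottle') if np.hypot(*(o['centre']-e))<25]
  if L: d[n]=L[0]['pixels']; r=fit('bottle',[v],[d[n]],p,True); print(n,r[0].round(4),r[2])
if len(d)==2: r=fit('bottle',[s,w],[d['side'],d['wrist']],[.42,-.287,.03]); print(r[0].round(4),*r[1:])
go(.4203,-.2867,.07)
E
```

```text
time: 22.65
tcp_pos: [0.422, -0.2866, 0.2433]
side [ 0.4203 -0.2928  0.    ] [np.float64(0.88)]
wrist [ 0.4215 -0.2859  0.    ] [np.float64(0.94)]
[ 0.4213 -0.2853  0.0029] [-0.  -0.8  0.1 -0.3] [np.float64(0.9), np.float64(0.92)]
tcp [ 0.4219 -0.2865  0.2432] -> shift cm [-0.03 -0.15 17.32] turn [-0. -0.  0.]h.py:31: RuntimeWarning: Mean of empty slice.
  r,c=np.nonzero(m); return np.array([r.mean()/4-.375,c.mean()/4-.375]),m[::4,::4]>0
  ret = ret.dtype.type(ret / rcount)
```

```bash
python3 -m pendant '[0,0,2,0,0,0, 0,0,6,0,0,0, 0,0,10,0,0,0, 0,0,13,0,0,0, 0,0,15.5,0,0,0, 0,0,16.8,0,0,0, 0,0,17.3,0,0,0, 0,0,17.3,0,0,0]' 8.54| egrep 'pos|force'; python3 -m pendant '[0,0,0,0,0,0, 0,0,0,0,0,0,0,0,0,0,0,0, 0,0,0,0,0,0,0,0,0,0,0,0, 0,0,0,0,0,0,0,0,0,0,0,0, 0,0,0,0,0,0]' 0| egrep 'pos|force|width';  python3 -m pendant '[0,0,-1,0,0,0, 0,0,-3,0,0,0, 0,0,-6,0,0,0,0,0,-10,0,0,0,0,0,-12,0,0,0,0,0,-13,0,0,0,0,0,-13,0,0,0]' | egrep 'time|pos|force|width'; python3 - <<'E'
from h import *
go(.608,-.168,.2)
E
```

```text
tcp_pos: [0.4215, -0.2868, 0.0704]
force: [-0.5, 0.3, -1.1]
grip_force: 0.0
tcp_pos: [0.4218, -0.2875, 0.072]
force: [-1.7, 1.1, 6.7]
gripper_width: 0.0468
grip_force: 61.5
time: 25.15
tcp_pos: [0.4217, -0.2871, 0.2019]
force: [-0.6, -0.2, -1.6]
gripper_width: 0.0462
grip_force: 61.7
tcp [ 0.4217 -0.2871  0.2019] -> shift cm [11.91 18.63  0.21] turn [ 0.1  0.1 -0. ]
```

```bash
python3 -m pendant '[1,1.5,0,0,0,0,3,4.7,0,0,0,0,5.3,8.3,0,0,0,0,7.6,11.9,0,0,0,0,9.9,15.5,0,0,0,0,11.3,17.7,0,0,0,0,11.8,18.5,0,0,0,0,11.9,18.6,0,0,0,0,11.9,18.6,0,0,0,0,11.9,18.6,0,0,0,0]' | egrep 'time|pos|force:'; python3 - <<'E'
from h import *
shot('wrist','pics/w6.png'); go(.608,-.1685,.0775)
E
```

```text
time: 26.15
tcp_pos: [0.6061, -0.1685, 0.1997]
force: [0.1, -0.2, -0.6]
grip_force: 61.9
tcp [ 0.6062 -0.1685  0.2   ] -> shift cm [ 0.    0.19 12.25] turn [-0.  -0.  -0.1]
```

View pics/w6.png

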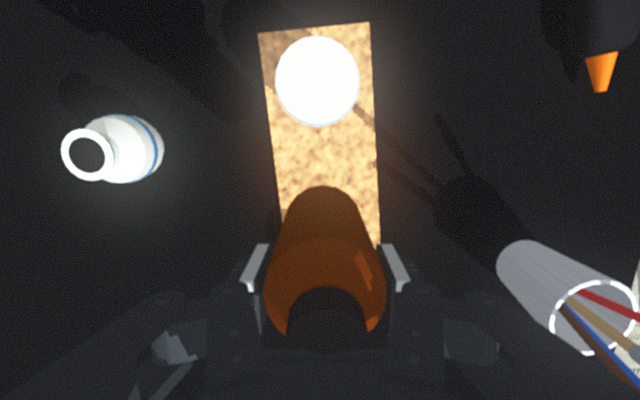

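The bottle hangs upright over the middle. The mat edges at columns 278–378 call for about +2 mm in x. The jar's lid at (80,317) covers the left spot.

```bash
python3 -m pendant '[0,0.1,2,0,0,0, 0,0.2,5,0,0,0, 0,0.2,8,0,0,0, 0,0.2,10,0,0,0, 0,0.2,11.2,0,0,0, 0,0.2,11.7,0,0,0,0,0.2,11.8,0,0,0,0,0.2,11.8,0,0,0]'| egrep 'pos|force:'; for i in 1 2 3 4 ; do python3 -m pendant '[0,0,0.05,0,0,0,0,0,0.1,0,0,0,0,0,0.1,0,0,0]' | egrep 'pos|force:'; done
```

```text
tcp_pos: [0.61, -0.1682, 0.0837]
force: [0.3, -0.4, -0.9]
grip_force: 61.9
tcp_pos: [0.6095, -0.1678, 0.082]
force: [-0.3, 0.8, -1.3]
grip_force: 61.9
tcp_pos: [0.6091, -0.1677, 0.0802]
force: [0.0, -0.2, -1.3]
grip_force: 61.9
tcp_pos: [0.6092, -0.1677, 0.0792]
force: [0.2, -0.3, -1.3]
grip_force: 61.9
tcp_pos: [0.6092, -0.1677, 0.0783]
force: [-0.4, 0.2, -1.1]
grip_force: 61.9
```

```bash
for i in 1 2 ; do python3 -m pendant '[0,0,0.05,0,0,0,0,0,0.1,0,0,0,0,0,0.1,0,0,0]' | egrep 'pos|force:'; done
```

```text
tcp_pos: [0.6093, -0.1678, 0.0781]
force: [-3.4, 0.3, 2.9]
grip_force: 62.3
tcp_pos: [0.6094, -0.1679, 0.0781]
force: [-4.0, 1.5, 8.0]
grip_force: 62.8
```

```bash
python3 -m pendant '[0,0,-0.1,0,0,0,0,0,-0.1,0,0,0,0,0,-0.1,0,0,0,0,0,-0.1,0,0,0,0,0,-0.1,0,0,0,0,0,-0.1,0,0,0]' 8.54 | egrep 'pos|force|width'; python3 -m pendant '[0,0,-1,0,0,0,0,0,-3,0,0,0,0,0,-6,0,0,0,0,0,-10,0,0,0,0,0,-13,0,0,0,0,0,-15,0,0,0,0,0,-16,0,0,0,0,0,-16,0,0,0]' | egrep 'time|pos'; python3 - <<'E'
from h import *
w=shot('wrist')
for k,p in dict(bottle=(.609,-.168,.006),jar=(.6,-.078,.006)).items():
  e=sil(w,k,p)[0]
  for o in viewer.outline_of('wrist',k):
    if np.hypot(*(o['centre']-e))<25: r=fit(k,[w],[o['pixels']],p,True); print(k,r[0].round(4),r[2])
go(.4295,.136,.24)
E
```

```text
tcp_pos: [0.6092, -0.1677, 0.0771]
force: [0.9, 0.7, 0.2]
gripper_width: 0.0853
grip_force: 0.0
time: 30.2
tcp_pos: [0.61, -0.1681, 0.2397]
bottle [ 0.6092 -0.1669  0.006 ] [np.float64(0.96)]
jar [ 0.6011 -0.08    0.006 ] [np.float64(0.97)]
tcp [ 0.6084 -0.1674  0.2355] -> shift cm [ 30.33 -17.9   -0.37] turn [-0.2 -0.1 -0. ]
```

```bash
python3 -m pendant '[1.5,-0.9,0,0,0,0,4.5,-2.7,0,0,0,0,8.5,-5,0,0,0,0,12.5,-7.4,0,0,0,0,16.5,-9.7,0,0,0,0,20.5,-12.1,0,0,0,0,24.5,-14.5,0,0,0,0,28,-16.5,0,0,0,0,29.8,-17.6,0,0,0,0,30.3,-17.9,0,0,0,0,30.3,-17.9,0,0,0,0,30.3,-17.9,0,0,0,0]' | egrep 'time|pos'; python3 - <<'E'
from h import *
w=shot('wrist','pics/w7.png'); p=(.4293,.136,0); e=sil(w,'pear',p)[0]; print('pear px',e.round())
for o in viewer.outline_of('wrist','pear'):
    c=w['img'][o['pixels']].mean(0).round(); print(o['p'],np.round(o['centre']),c, fit('pear',[w],[o['pixels']],p,True)[0].round(4) if np.hypot(*(o['centre']-e))<25 else '')
go(.4293,.136,.023)
E
```

```text
time: 31.55
tcp_pos: [0.4307, 0.1346, 0.2368]
pear px [177. 323.]
0.76 [178. 321.] [230. 211.  60.] [0.4294 0.1355 0.    ]
0.73 [227. 242.] [236. 163. 196.] 
0.65 [109. 401.] [233. 158. 191.] 
0.56 [141. 239.] [241. 173. 207.] 
0.43 [140. 514.] [220. 236. 238.] 
tcp [0.4309 0.1344 0.2371] -> shift cm [ 0.17 -0.15 21.41] turn [-0.   0.  -0.1]
```

View pics/w7.png

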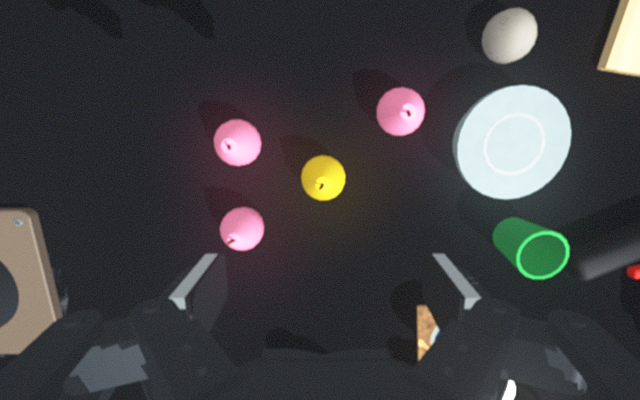

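The yellow pear is at (178,321), with pinks at (227,242), (109,401) and (141,239). The wheel ring is at (144,515). The fingers close along image columns and clear the pinks; I'll narrow the opening to 7 cm for margin.

```bash
python3 -m pendant '[0,-0.1,2,0,0,0, 0.1,-0.1,6,0,0,0, 0.1,-0.1,10,0,0,0, 0.1,-0.1,14,0,0,0, 0.1,-0.1,17,0,0,0, 0.1,-0.1,19.5,0,0,0,0.1,-0.1,20.9,0,0,0, 0.1,-0.1,21.4,0,0,0, 0.1,-0.1,21.4,0,0,0]' 7| egrep 'pos|force'; python3 -m pendant '[0,0,0,0,0,0, 0,0,0,0,0,0,0,0,0,0,0,0, 0,0,0,0,0,0,0,0,0,0,0,0, 0,0,0,0,0,0,0,0,0,0,0,0, 0,0,0,0,0,0]' 0| egrep 'pos|force|width';  python3 -m pendant '[0,0,-1,0,0,0, 0,0,-3,0,0,0, 0,0,-6,0,0,0,0,0,-10,0,0,0,0,0,-14,0,0,0,0,0,-17,0,0,0,0,0,-18,0,0,0,0,0,-18,0,0,0]' | egrep 'time|pos|force|width'; python3 - <<'E'
from h import *
shot('wrist','pics/w8.png'); go(.6165,-.259,.2)
v=cv2.imread('pics/w7.png')
E
```

```text
tcp_pos: [0.4294, 0.1357, 0.0228]
force: [0.2, 0.5, 0.5]
grip_force: 0.0
tcp_pos: [0.4308, 0.1364, 0.0251]
force: [-1.0, -1.1, 6.4]
gripper_width: 0.0438
grip_force: 61.5
time: 34.15
tcp_pos: [0.43, 0.1365, 0.205]
force: [-0.5, -0.2, -0.6]
gripper_width: 0.0438
grip_force: 61.4
tcp [0.4289 0.1363 0.2029] -> shift cm [-39.53  18.77   0.29] turn [-0. -0. -0.]
```

View pics/w8.png

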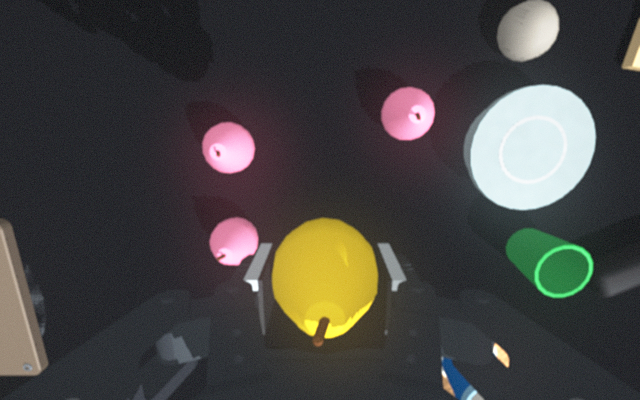

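Pear held upright at (275,325), clear of the pinks.

```bash
python3 -m pendant '[-1.5,0.7,0,0,0,0,-4.5,2.1,0,0,0,0,-8.5,4,0,0,0,0,-12.5,5.9,0,0,0,0,-16.5,7.8,0,0,0,0,-20.5,9.7,0,0,0,0,-24.5,11.6,0,0,0,0,-28.5,13.5,0,0,0,0,-32.5,15.4,0,0,0,0,-36,17.1,0,0,0,0,-38.5,18.3,0,0,0,0,-39.5,18.8,0,0,0,0]' | egrep pos;  python3 -m pendant '[0,0,0,0,0,0,0,0,0,0,0,0,0,0,0,0,0,0,0,0,0,0,0,0]' | egrep 'time|pos|force'; python3 - <<'E'
from h import *
shot('wrist','pics/w9.png'); go(.6165,-.2592,.0955)
E
```

```text
tcp_pos: [0.6164, -0.2605, 0.1993]
time: 35.8
tcp_pos: [0.617, -0.2573, 0.2034]
force: [-0.6, 1.2, -0.8]
grip_force: 61.4
tcp [ 0.6171 -0.2576  0.2036] -> shift cm [-0.16 -0.06 10.81] turn [ 0.  -0.   0.1]
```

View pics/w9.png

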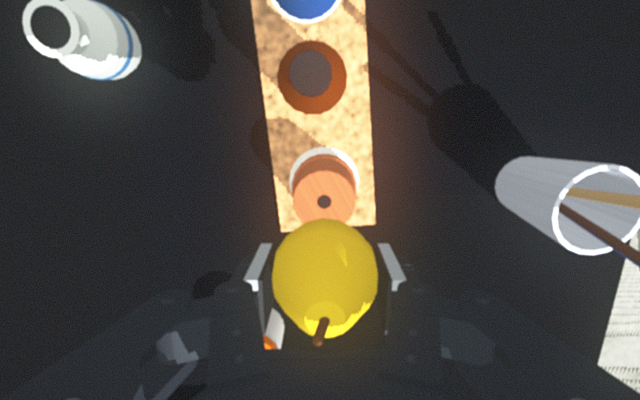

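The pot's hole mark is in clear view at (201,324), with an even spot rim round the pot. I'll measure it.

```bash
python3 - <<'E'
from h import *
w=shot('wrist'); g=w['img'].sum(2).astype(int); m=g[192:211,312:337]; k=(m<m.min()+70); c=cen(k)+[192,312]; p=onz(w,c,.071); print(c,p,k.sum()); go(p[0],p[1],.0955)
E
```

```text
[201.  323.5] [ 0.61702185 -0.26081492  0.071     ] 110
tcp [ 0.6171 -0.2578  0.2037] -> shift cm [-3.000e-01 -1.000e-02  1.082e+01] turn [0. 0. 0.]
```

```bash
python3 -m pendant '[-0.1,0,1.5,0,0,0, -0.2,0,4,0,0,0, -0.2,0,6.5,0,0,0, -0.2,0,8.5,0,0,0, -0.2,0,9.7,0,0,0, -0.2,0,10.2,0,0,0,-0.2,0,10.3,0,0,0,-0.2,0,10.3,0,0,0]'| egrep 'pos|force:'; for i in 1 2 3 4 5; do python3 -m pendant '[0,0,0.05,0,0,0,0,0,0.1,0,0,0,0,0,0.1,0,0,0]' | egrep 'pos|force:'; done
```

```text
tcp_pos: [0.6178, -0.2611, 0.1013]
force: [-0.7, 0.3, 0.1]
grip_force: 61.4
tcp_pos: [0.6175, -0.2609, 0.1]
force: [0.5, -0.2, -1.1]
grip_force: 61.4
tcp_pos: [0.6171, -0.2607, 0.0982]
force: [-0.2, -0.2, -1.3]
grip_force: 61.4
tcp_pos: [0.6172, -0.2607, 0.0972]
force: [0.6, 0.0, -0.4]
grip_force: 61.4
tcp_pos: [0.6172, -0.2607, 0.0962]
force: [0.6, 0.5, -0.5]
grip_force: 61.4
tcp_pos: [0.6173, -0.2608, 0.0962]
force: [-2.0, 1.3, 4.3]
grip_force: 61.9
```

```bash
python3 -m pendant '[0,0,0,0,0,0,0,0,0,0,0,0,0,0,0,0,0,0,0,0,0,0,0,0,0,0,0,0,0,0,0,0,0,0,0,0]' 7.5 | egrep 'pos|force|width'; python3 -m pendant '[0,0,-1,0,0,0,0,0,-3,0,0,0,0,0,-6,0,0,0,0,0,-10,0,0,0,0,0,-13,0,0,0,0,0,-14,0,0,0,0,0,-14.5,0,0,0,0,0,-14.5,0,0,0]' 8.54 | egrep 'time|pos'; python3 - <<'E'
from h import *
w=shot('wrist'); s=shot('side')
for n,v in(('side',s),('wrist',w)):
 for k,p in dict(pear=(.617,-.26,.071)).items():
  e=sil(v,k,p)[0]
  for o in viewer.outline_of(n,k):
    if np.hypot(*(o['centre']-e))<25: r=fit(k,[v],[o['pixels']],p,True); print(n,k,r[0].round(4),r[2])
go(.4244,-.1317,.24)
E
```

```text
tcp_pos: [0.6172, -0.2607, 0.0952]
force: [0.3, 0.4, -0.1]
gripper_width: 0.075
grip_force: 0.0
time: 39.6
tcp_pos: [0.6169, -0.2605, 0.2397]
side pear [ 0.617  -0.2699  0.071 ] [np.float64(0.75)]
tcp [ 0.6164 -0.2603  0.2378] -> shift cm [ 12.85 -19.2   -0.13] turn [-0.2 -0.1 -0. ]
```

```bash
python3 -m pendant '[0.8,-1.2,0,0,0,0,2.5,-3.8,0,0,0,0,5,-7.5,0,0,0,0,7.5,-11.2,0,0,0,0,10,-15,0,0,0,0,12,-18,0,0,0,0,12.8,-19.2,0,0,0,0,12.8,-19.2,0,0,0,0,12.8,-19.2,0,0,0,0]' | egrep 'time|pos'; python3 - <<'E'
from h import *
w=shot('wrist'); s=shot('side','pics/s2.png'); t=shot('top','pics/t2.png'); p=(.4244,-.1317,0)
for o in viewer.outline_of('wrist','vase'):
  print(o['p'],np.round(o['centre']),fit('vase',[w],[o['pixels']],p,True) if np.hypot(*(o['centre']-sil(w,'vase',p)[0]))<30 else '')
cv2.imwrite('pics/c2.png',cv2.resize(np.vstack([s['img'][100:240,220:420],t['img'][100:240,290:490]])[:,:,::-1],None,fx=2,fy=2,interpolation=2))
go(.4244,-.1317,.026)
E
```

```text
time: 40.7
tcp_pos: [0.4254, -0.1328, 0.24]
0.76 [180. 321.] (array([ 0.42459967, -0.13165781,  0.        ]), array([-0.,  0.]), [np.float64(0.97)])
tcp [ 0.4259 -0.1332  0.2402] -> shift cm [ 0.15 -0.14 21.42] turn [-0. -0. -0.]
```

View pics/c2.png

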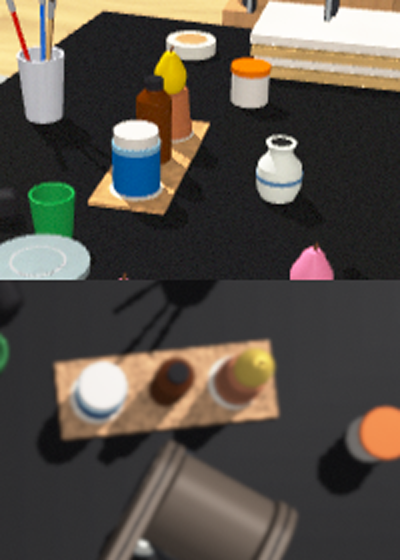

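The crop shows jar, bottle, pot and pear all upright on the mat. Next, the vase.

```bash
python3 -m pendant '[0,-0.1,2,0,0,0, 0.1,-0.1,6,0,0,0, 0.1,-0.1,10,0,0,0, 0.1,-0.1,14,0,0,0, 0.1,-0.1,17,0,0,0, 0.1,-0.1,19.5,0,0,0,0.1,-0.1,20.9,0,0,0, 0.1,-0.1,21.3,0,0,0, 0.1,-0.1,21.3,0,0,0]' 8.54| egrep 'pos|force'; python3 -m pendant '[0,0,0,0,0,0, 0,0,0,0,0,0,0,0,0,0,0,0, 0,0,0,0,0,0,0,0,0,0,0,0, 0,0,0,0,0,0,0,0,0,0,0,0, 0,0,0,0,0,0]' 0| egrep 'pos|force|width';  python3 -m pendant '[0,0,-1,0,0,0, 0,0,-3,0,0,0, 0,0,-6,0,0,0,0,0,-10,0,0,0,0,0,-14,0,0,0,0,0,-17,0,0,0,0,0,-18,0,0,0,0,0,-18,0,0,0]' | egrep 'time|pos|force|width'; python3 - <<'E'
from h import *
# wheel centre from earlier wrist picture? measured anew on approach
go(.60,.14,.21)
E
```

```text
tcp_pos: [0.4243, -0.1318, 0.0268]
force: [0.6, -0.3, 0.2]
grip_force: 0.0
tcp_pos: [0.4253, -0.1323, 0.0292]
force: [-1.2, 0.4, 6.0]
gripper_width: 0.0572
grip_force: 63.8
time: 43.4
tcp_pos: [0.4249, -0.132, 0.2091]
force: [0.1, -0.7, -3.2]
gripper_width: 0.0571
grip_force: 64.7
tcp [ 0.4249 -0.132   0.2091] -> shift cm [27.2  17.5  -0.08] turn [ 0.2  0.1 -0. ]
```

```bash
python3 -m pendant '[1.2,1,0,0,0,0,3.7,3,0,0,0,0,7,5.6,0,0,0,0,10.4,8.3,0,0,0,0,13.8,11,0,0,0,0,17.2,13.7,0,0,0,0,20,15.8,0,0,0,0,21.7,17.1,0,0,0,0,22.2,17.5,0,0,0,0,22.2,17.5,0,0,0,0,22.2,17.5,0,0,0,0,22.2,17.5,0,0,0,0]' | egrep 'time|pos|force:'; python3 - <<'E'
from h import *
w=shot('wrist','pics/w10.png'); s=shot('side')
for o in viewer.outline_of('wrist','wheel')[:1]:
  m=o['pixels']; print(o['p'],o['centre'],m.sum()); print(fit('wheel',[w],[m],(.613,.1765,0),True))
  cn=max(cv2.findContours(m.astype(np.uint8),0,1)[0],key=cv2.contourArea); (c,r),ax,an=cv2.fitEllipse(cn); print('ell',c,r,ax, onz(w,(r,c),.04))
for n,p in dict(cup=(.65,.07,0),clay=(.61,.272,0)).items():
  for o in viewer.outline_of('wrist',n)[:1]: r=fit(n,[w],[o['pixels']],p,True); print(n,r[0].round(4),r[2])
for p in((.613,.1765,.04),): print(proj(w,p))
E
```

```text
time: 44.6
tcp_pos: [0.5985, 0.0893, 0.2067]
force: [-0.4, 0.1, -1.1]
grip_force: 64.7
0.69 [88.4, 342.9] 13590
(array([0.61627587, 0.17201388, 0.        ]), array([0., 0.]), [np.float64(0.98)])
ell 344.41510009765625 90.0589828491211 (126.50447845458984, 134.8949432373047) [0.61631125 0.17483581 0.04      ]
cup [0.6566 0.0655 0.    ] [np.float64(0.63)]h.py:31: RuntimeWarning: Mean of empty slice.
  r,c=np.nonzero(m); return np.array([r.mean()/4-.375,c.mean()/4-.375]),m[::4,::4]>0
  ret = ret.dtype.type(ret / rcount)
Traceback (most recent call last):
  File "h.py", line 37, in fit
    s=least_squares(f,x0,diff_step=.01,x_scale=.1); p=[*s.x,p0[2]] if fixz else s.x
ValueError: array must not contain infs or NaNs
```

View pics/w10.png

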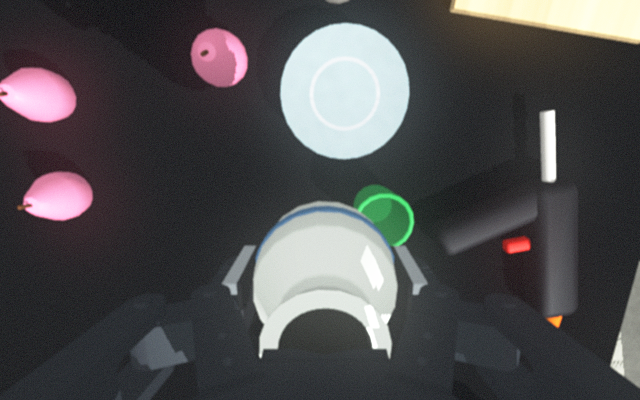

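The wheel disc is at (90,344), with ring columns 310–379 and rows 57–131. The cup (217,385) is in view and the vase is held upright. I'll fit the ring.

```bash
python3 - <<'E'
from h import *
a=np.linspace(0,2*np.pi,180); im={}
def score(v,p,r):
    P=np.array([proj(v,[p[0]+r*np.cos(t),p[1]+r*np.sin(t),p[2]]) for t in a]); g=im[id(v)]; return cv2.remap(g,P[:,1].astype(np.float32)[None],P[:,0].astype(np.float32)[None],1).mean()
def hp(v): g=v['img'].mean(2).astype(np.float32); return cv2.GaussianBlur(g,(0,0),1)-cv2.GaussianBlur(g,(0,0),6)
w=shot('wrist'); im[id(w)]=hp(w)
best=max((score(w,(x,y,z),.03),x,y,z) for x in np.arange(.606,.624,.001) for y in np.arange(.166,.186,.001) for z in (.036,.04,.044)); print(best)
best=max((score(w,(x,y,.04),.03),x,y) for x in np.arange(.606,.624,.0005) for y in np.arange(.166,.186,.0005)); print(best)
for n in('top','side'):
    v=shot(n)
    for o in viewer.outline_of(n,'wheel')[:1]:
        cn=max(cv2.findContours(o['pixels'].astype(np.uint8),0,1)[0],key=cv2.contourArea); (c,r),ax,_=cv2.fitEllipse(cn); print(n,o['p'],r,c,ax,onz(v,(r,c),.04))
    im[id(v)]=hp(v); print(n,max((score(v,(x,y,.04),.03),x,y) for x in np.arange(.606,.624,.001) for y in np.arange(.166,.186,.001)))
go(.616,.175,.2)
E
```

```text
(np.float32(5.747465), np.float64(0.617), np.float64(0.17200000000000001), 0.036)
(np.float32(4.225808), np.float64(0.6164999999999988), np.float64(0.1715))
top (np.float32(11.163361), np.float64(0.606), np.float64(0.18300000000000002))
side 0.59 237.04368591308594 238.55099487304688 (40.69691467285156, 51.805301666259766) [0.60300217 0.19482044 0.04      ]
side (np.float32(24.677305), np.float64(0.624), np.float64(0.18500000000000003))
tcp [0.5993 0.0902 0.2074] -> shift cm [8.48 1.67 0.74] turn [ 0. -0. -0.]
```

```bash
python3 - <<'E'
from h import *
a=np.linspace(0,2*np.pi,180)
c0=viewer.camera('wrist'); Tc=np.array(c0['T_tool_cam'])
def V(f,n,tcp=None):
    g=cv2.imread(f)[:,:,::-1].mean(2).astype(np.float32)
    if tcp is None: v=shot(n)
    else:
        T=np.eye(4); T[:3,:3]=np.array([[0,1,0],[1,0,0],[0,0,-1.]]); T[:3,3]=tcp; v=dict(K=K(c0),M=np.linalg.inv(T@Tc))
    v['hp']=cv2.GaussianBlur(g,(0,0),1)-cv2.GaussianBlur(g,(0,0),6); v['g']=cv2.GaussianBlur(g,(0,0),1); return v
def samp(im,v,p,r):
    P=np.array([proj(v,[p[0]+r*np.cos(t),p[1]+r*np.sin(t),p[2]]) for t in a]).astype(np.float32); return cv2.remap(im,P[:,1][None].copy(),P[:,0][None].copy(),1)
for f,n,t in(('pics/w10.png','wrist',tool()[:3,3]),('pics/w7.png','wrist',(.4308,.1345,.237)),('pics/w8.png','wrist',(.4292,.1364,.2035)),('pics/top0.png','top',None),('pics/side0.png','side',None)):
    v=V(f,n,t); G=[(x,y) for x in np.arange(.604,.626,.001) for y in np.arange(.164,.186,.001)]
    r=max((samp(v['hp'],v,(*p,.04),.03).mean(),*p) for p in G); d=max((samp(v['g'],v,(*p,.04),.052).mean()-samp(v['g'],v,(*p,.04),.058).mean(),*p) for p in G)
    print(f,'ring',np.round(r,4),'disc',np.round(d,4))
E
```

```text
pics/w10.png ring [4.4462 0.617  0.173 ] disc [166.4904   0.617    0.173 ]
pics/w7.png ring [4.2046 0.604  0.185 ] disc [162.3748   0.617    0.171 ]
pics/w8.png ring [3.0459 0.626  0.185 ] disc [167.2838   0.613    0.171 ]
pics/top0.png ring [20.5512  0.604   0.185 ] disc [73.1898  0.614   0.172 ]
pics/side0.png ring [27.1236  0.626   0.185 ] disc [81.4935  0.615   0.171 ]
```

Five pictures agree on the wheel centre at (0.616, 0.172), top at 40 mm.

```bash
python3 -m pendant '[1,0.2,0,0,0,0,3,0.6,0,0,0,0,5.5,1.1,0,0,0,0,7.3,1.5,0,0,0,0,8.1,1.6,0,0,0,0,8.2,1.7,0,0,0,0,8.2,1.7,0,0,0,0,8.2,1.7,0,0,0,0]' | egrep 'time|pos|force:'; python3 -m pendant '[0,0,1.5,0,0,0,0,0,4,0,0,0,0,0,7,0,0,0,0,0,9.5,0,0,0,0,0,11.5,0,0,0,0,0,12.7,0,0,0,0,0,13,0,0,0,0,0,13,0,0,0,0,0,13,0,0,0]' | egrep 'time|pos|force:'; python3 - <<'E'
from h import *
go(.616,.172,.0685)
E
```

```text
time: 46.05
tcp_pos: [0.6163, 0.1716, 0.2073]
force: [-0.0, -0.0, -1.0]
grip_force: 64.7
time: 46.95
tcp_pos: [0.6173, 0.1723, 0.0787]
force: [0.4, -0.1, -2.2]
grip_force: 64.6
tcp [0.6173 0.1723 0.0787] -> shift cm [-0.03 -0.13  1.02] turn [ 0.1 -0.  -0. ]
```

```bash
python3 -m pendant '[0,0,0.2,0,0,0,0,-0.1,0.5,0,0,0,0,-0.1,0.6,0,0,0,0,-0.1,0.6,0,0,0]' | egrep 'pos|force:'; for i in 1 2 3 4; do python3 -m pendant '[0,0,0.05,0,0,0,0,0,0.1,0,0,0,0,0,0.1,0,0,0]' | egrep 'pos|force:'; done
```

```text
tcp_pos: [0.6151, 0.1723, 0.0712]
force: [-0.1, -0.2, -1.3]
grip_force: 64.7
tcp_pos: [0.6153, 0.1723, 0.0703]
force: [0.3, 0.0, -2.0]
grip_force: 64.7
tcp_pos: [0.6154, 0.1723, 0.0694]
force: [0.7, -0.6, -2.0]
grip_force: 64.7
tcp_pos: [0.6154, 0.1723, 0.0693]
force: [-3.2, -1.0, 4.7]
grip_force: 65.3
tcp_pos: [0.6154, 0.1723, 0.0693]
force: [-5.6, -0.5, 9.9]
grip_force: 65.7
```

```bash
python3 -m pendant '[0,0,-0.1,0,0,0,0,0,-0.1,0,0,0,0,0,-0.1,0,0,0,0,0,-0.1,0,0,0,0,0,-0.1,0,0,0,0,0,-0.1,0,0,0]' 8.54 | egrep 'pos|force|width'; python3 -m pendant '[0,0,-1,0,0,0,0,0,-3,0,0,0,0,0,-6,0,0,0,0,0,-10,0,0,0,0,0,-14,0,0,0,0,0,-18,0,0,0,0,0,-19,0,0,0,0,0,-19,0,0,0]' | egrep 'time|pos'; python3 -m pendant '[-1,0,0,0,0,0,-4,0,0,0,0,0,-7,0,0,0,0,0,-10,0,0,0,0,0,-11,0,0,0,0,0,-11,0,0,0,0,0,-11,0,0,0,0,0]' | egrep 'time|pos'; python3 - <<'E'
from h import *
w=shot('wrist','pics/w11.png')
for k,p in dict(vase=(.616,.172,.04)).items():
  e=sil(w,k,p)[0]
  for o in viewer.outline_of('wrist',k):
    if np.hypot(*(o['centre']-e))<25: r=fit(k,[w],[o['pixels']],p,True); print(k,r[0].round(4),r[2])
s=shot('side','pics/s3.png'); t=shot('top','pics/t3.png')
cv2.imwrite('pics/c3.png',np.vstack([s['img'][100:320],np.zeros((4,640,3),np.uint8),w['img']])[:,:,::-1][:596])
E
```

```text
tcp_pos: [0.6153, 0.1723, 0.0681]
force: [0.5, 0.5, -0.5]
gripper_width: 0.0853
grip_force: 0.0
time: 49.95
tcp_pos: [0.6166, 0.1725, 0.2621]
time: 50.65
tcp_pos: [0.6148, 0.0626, 0.2569]
vase [0.6165 0.1726 0.04  ] [np.float64(0.97)]
```

View pics/c3.png

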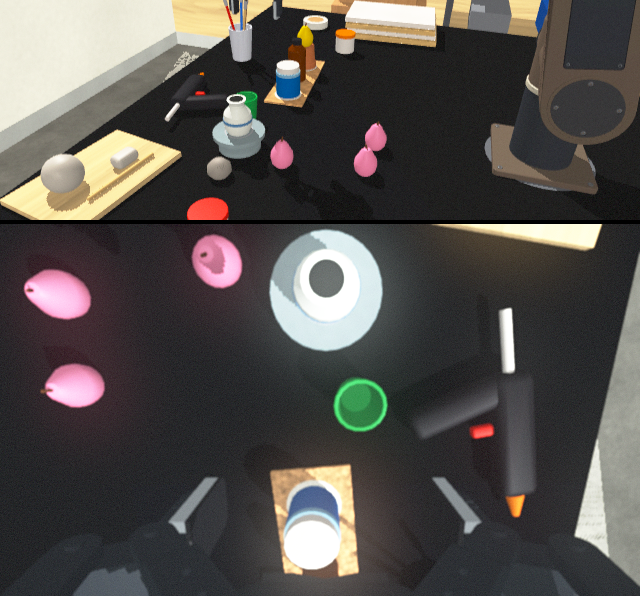

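The side view shows everything upright. In the wrist view the vase sits centred on the wheel (285,326), and cup and clay are untouched. One close look at pear, pot and bottle before handing in.

```bash
python3 -m pendant '[-1.5,0,0,0,0,0,-5,0,0,0,0,0,-9,0,0,0,0,0,-13,0,0,0,0,0,-17,0,0,0,0,0,-21,0,0,0,0,0,-25,0,0,0,0,0,-29,0,0,0,0,0,-33,0,0,0,0,0,-35,0,-2,0,0,0,-36,0,-4,0,0,0,-36,0,-4,0,0,0]' | egrep 'time|pos';python3 -m pendant '[0,0,0,0,0,0,0,0,0,0,0,0,0,0,0,0,0,0]'>/dev/null; python3 - <<'E'
from h import *
w=shot('wrist','pics/w12.png')
for k,p in dict(pear=(.617,-.26,.071),pot=(.617,-.26,.006),bottle=(.609,-.168,.006),jar=(.601,-.079,.006)).items():
  e=sil(w,k,p)[0]; print(k,e.round(1))
  for o in viewer.outline_of('wrist',k):
    if np.hypot(*(o['centre']-e))<30: r=fit(k,[w],[o['pixels']],p,True); print(k,r[0].round(4),r[2])
E
```

```text
time: 52.05
tcp_pos: [0.6158, -0.3008, 0.3022]
pear [144.2 326.3]
pear [ 0.6183 -0.2614  0.071 ] [np.float64(0.94)]
pot [139.1 326.1]
pot [ 0.6146 -0.2439  0.006 ] [np.float64(0.24)]
bottle [ 46.7 318.1]
bottle [ 0.6092 -0.1672  0.006 ] [np.float64(0.97)]
jar [  1.4 312. ]
jar [ 0.6014 -0.0781  0.006 ] [np.float64(0.77)]
```

View pics/w12.png

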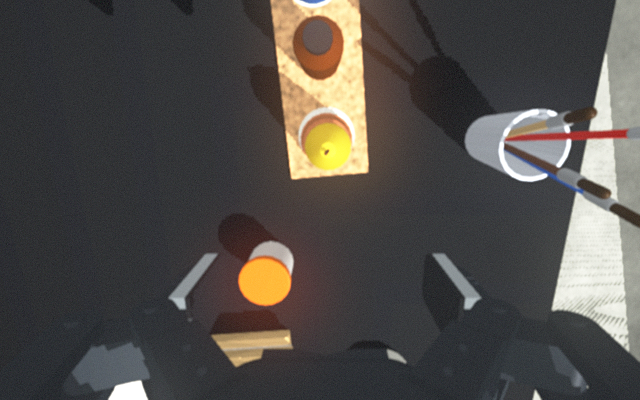

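The pear is upright on the pot's centre (146,327), within about 2 mm. The bottle (45,318) stands in the middle of the mat, and the robot is clear of everything.

```bash
python3 -c "
from rig import job; print(job.sign_off())"
```

```text
the job is handed in; nothing more can be done
None
```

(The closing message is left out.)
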